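# Set a glued ball finial upright in the gluing stand

## Task

The ball-ended curtain-pole finial has just been glued to its sleeve and has to set standing straight. Slide the steady of the gluing stand back along its bar until it is clear of the ring, take the ball finial out of the box (leave the flat-ended one there), lower it gently ball-down into the ring and let go with its sleeve straight up; then slide the steady forward again until the front face of its collar is at the black line on the bar, so that its fork stands round the sleeve, and leave the finial upright with everything else undisturbed.

Things in the scene. Friction and masses are not known exactly. Their poses are not given: they have to be found in the camera images.
- stand: Gluing stand, fixed: wooden board 130 (x) x 210 (y) x 18 mm; origin under the board's centre. On it a ring seat at x -25, y +50 mm and, behind it at x +40 mm, a round steel guide bar along y, 12 mm thick, axis 80 mm above the bench, on two dark posts (tops 92 mm high) at y -97 and +97 mm.
- ring (a point): Centre of the top of the ring seat: grey plastic ring, 62 mm outside, 47 mm inside diameter, 16 mm high on the board, its top 34 mm above the bench. Axes as the stand's. A 56 mm ball seated on it has its centre 15 mm above this point.
- line (a point): The black line round the guide bar (2.5 mm wide; this point is its edge toward -y, on top of the bar, 86 mm above the bench). When the front (+y) face of the steady's collar is here, the joint steady reads 0.100 and the fork is centred on the ring.
- steady (a joint): Slide of the steady along the stand's +y in m: 0 = fully back (-y end), 0.100 = at the line, 0.125 = end. Starts forward, over the ring; stays where left; about 2 N to move. Its dark collar (30 mm diameter, 24 long) on the bar carries an aluminium arm with the fork. The ball can pass down to the ring when it reads under 0.055.
- steady_knob (a point): Middle of the black thumb knob on the steady's collar, the place to hold it: upright cylinder of 22 mm diameter, 104 to 128 mm above the bench (this point: 116 mm), over the bar. Axes as the stand's. The collar's front face is 12 mm to +y of it; the collar's top is 96 mm above the bench.
- fork (a point): Centre of the steady's fork, 65 mm to -x and 22 mm to +y of the thumb knob (stand's axes), 89 mm above the bench. Flat, 6 mm thick; slot 26 mm wide, open to +y; flared prongs reach 21 mm to +y and 25 mm to either side of this point.
- ball_finial: Ball finial, pale metal, 0.15 kg, loose: 56 mm ball with a round grey sleeve, 22 mm diameter. Origin at the ball's centre; z runs out along the sleeve, whose end (25 mm bead) is at 86 mm. Starts in either compartment of the box, ball on the floor at the back wall, sleeve leaning about 35 degrees from vertical toward the stand in a notch of the front wall; lifts straight up out.
- sleeve (a point): Point on the ball finial's axis in its sleeve, 72 mm from the ball's centre and 14 mm from the sleeve's end: the place to hold it (22 mm thick). z along the sleeve.
- flat_finial: Flat-ended finial, to be left alone: pale metal, a cylinder of 52 mm diameter and 42 mm height with the same 22 mm sleeve, 106 mm tall in all, standing upright in the other compartment. Origin at the centre of its underside.
- box: Plywood box, fixed, two compartments side by side along its y (centres at y -33 and +33 mm), each 60 (x) x 62 (y) mm inside; floor 5, walls 4 mm thick. Origin under its centre, front (its -x) toward the stand on the right. Back, sides, divider 58 mm high; front 66 mm with a 26 mm wide notch (sill 60 mm high) per compartment.
- glue_bottle: Bystander: glue bottle with a nozzle, 47 mm diameter, 168 mm tall, standing; origin under its centre.
- tape_measure: Bystander: orange tape measure, 36 x 78 x 64 mm; origin under its centre.
- black_tape: Bystander: roll of black tape lying flat, 68 mm diameter, 19 mm high; origin under its centre.
- pipe_elbow: Bystander: brass pipe elbow, 44 x 44 x 28 mm; origin under its centre.

How it is judged:
On the way, in this order (a step that is already met when the one before it is completed fails the run):
1. the steady is slid back clear of the ring (value of joint steady below 0.055 m), for 0.1 s.
2. the ball finial stands ball-down in the ring by itself, sleeve up, before the steady comes back (horizontal distance between ball_finial and ring below 0.004 m and z of ball_finial in the frame of ring between 0.0105 and 0.0195 m and angle between ball_finial's own z axis and vertical below 0.12 rad and contact force between the fingers and ball_finial below 0.05 N and linear speed of ball_finial below 0.03 m/s and value of joint steady below 0.06 m), for 0.2 s.
At the end, for the whole second after the job is handed in: Ball finial rests ball-down in the ring (centre within 4 mm of its axis, 10.5 to 19.5 mm above its top), sleeve within 5.7 degrees of vertical, at rest; front of the steady's collar within 5 mm of the line (steady 0.095 to 0.105); flat-ended finial still in the box (horizontal distance between ball_finial and ring below 0.004 m and z of ball_finial in the frame of ring between 0.0105 and 0.0195 m and angle between ball_finial's own z axis and vertical below 0.1 rad and value of joint steady between 0.095 and 0.105 m and linear speed of ball_finial below 0.02 m/s and z of flat_finial in the frame of box below 0.02 m); the robot touches nothing.
It fails at once if the ball finial is dropped (contact force between the fingers and ball_finial below 0.05 N and z of ball_finial in the frame of ring above 0.022 m and linear speed of ball_finial above 0.35 m/s).
It fails at once if the flat-ended finial is moved more than 30 mm (distance of flat_finial from where it was at the start of the episode above 0.03 m).
It fails at once if a bystander is moved more than 30 mm (distance of any of glue_bottle, tape_measure, black_tape, pipe_elbow from where it was at the start of the episode above 0.03 m).
It also fails if it takes over 59 s, if anything falls off the work surface, if the arm or the gripper's body presses on something with over 40 N, if the wrist force passes 120 N, or if a joint passes its speed limit or range.

## Robot

A 6-joint arm with a two-finger parallel gripper is mounted at the origin on a cart in front of the work surface, level with it; the furniture and walls round the work are solid. World frame = base frame: x ahead of the robot, y to its left, z up, the work surface at z = 0. Lengths are in m, angles in rad, forces in N, time in s.
With the tool pointing down it reaches from about 0.325 to 0.875 m from the base axis. Payload 4.4 kg.
Tool frame: the origin (TCP) lies midway between the tips of the shut fingers; the grasp point (between the pads) lies 19 mm behind it (env.grip_depth is the distance from the TCP to the grasp point, in m); z points along the fingers, y is the line along which they close (so a half turn about z gives the same grasp; the last joint's range is limited). The gripper opens to 85 mm and grips with 20 to 120 N. Pads are 22 mm wide; open, the fingers measure 114 mm over their backs; the gripper's body (76 mm by 85 mm) begins 54 mm behind the grasp point. The pads swing forward as they close: fully open they stand 13 mm farther back than shut.
Start: joints at [-1.407, 0.207, 1.542, -0, 1.393, -0.15], TCP at [0.178, -0.547, 0.231] pointing down, gripper open.
Joint ranges: [-2.73, 2.73], [-0.86, 2.22], [0.23, 2.46], [-1.11, 4.25], [0.08, 2.63], [-2.82, 2.82]. Speed limits (rad/s): [2.79, 2.79, 3.14, 3.14, 3.14, 3.14].

## Interface

Orientations are given as a unit quaternion [w, x, y, z].
In Python, from workcell import readout, eyes, finish_job, env gives the robot as it stands.
- The arm moves only by the shell command python3 -m crank 'ROWS' [OPENING] [FORCE]. ROWS is JSON, a list of rows, each an object of numbers: "dx", "dy", "dz": the shift along the world's x, y, z in units of 40 mm (1.0 is 40 mm); "rx", "ry", "rz": the turn, a rotation vector about the world's x, y, z in units of 5 degrees (1.0 is 5 degrees). In form: [{"dx": .., "dy": .., "dz": .., "rx": .., "ry": .., "rz": ..}, ...]. A call has 1 to 8 rows; each row is the pose to reach, as a shift and turn from the pose commanded when the call began; what a row does not reach only later rows make up. A row lasts 1/12 s, in which the tool goes at most 41.7 mm and 7.16 degrees, less where a joint would pass 70% of its speed; a pose out of reach is approached as far as the arm can. A call with a gripper value outside its range is refused whole. OPENING is the closure, from 0 (fully open) to 1 (shut), set as the call begins (- or left out, the last holds). The fingers move at their own pace and stop on an object; FORCE is the grip in N (left out, the last holds). Time passes only in rows, so rows that repeat a pose let the fingers close. It gives the time, the measured TCP pose, the force, the opening and the grip force at its end, in the units of the state.
- readout.get_obs(): the state, without advancing time (a new reading comes with each control period).
- eyes.camera(name): name is "scene" or "top" or "wrist"; returns the picture (400x640x3 uint8, blue, green, red); there is no depth.
- eyes.camera_info(name): a dict with "fx", "fy", "cx", "cy" (pixels), "T" (4x4, takes a point from camera to world coordinates); the wrist camera has in their place "tool_from_camera" (4x4, takes a point from camera to tool coordinates, whose origin is the TCP and whose axes are the flange's). Camera axes: x right, y up, looking along -z (the intrinsics and any distortion apply to the point x, -y, -z); pixel columns grow to the right and rows downward; lengths in m; the calibration is good to about 2 mm. A picture is of the moment at which its call begins: read the wrist's pose just before it. camera_info takes no time and is no camera call.
- finish_job(): hands the job in; it is judged then, once.
The state is a dict: "time": time; "joints": joint angles; "qd": joint speeds; "tau": joint torques, N m; "eef_pos": TCP position; "tool_rot": TCP orientation; "ft_force": force on the tool from outside, world axes, zero at the start; "torque": the same for the moment, N m; "gripper_width": finger opening in m; "grip_force": force on a finger pad.
Only numpy, scipy, OpenCV 4.12 (cv2) and the standard library are available. Lean on these libraries where they do the work, as an engineer would, in place of code of your own. Each camera call takes 0.05 s, during which the arm holds its last target. There are 200 camera calls.

## Working session

There is one attempt and no reset: what is moved stays moved. The work goes in short steps, Python scripts to look and compute and a shell command to move; the robot and the scene stay as the last step left them, time stands still between calls to the robot, and variables do not carry over. Pictures are saved under pics/ and viewed, at most 10 in all, crops included, and the job is handed in when it is done.

```bash
ls; mkdir -p pics
python3 - <<'E'
from workcell import readout, eyes, env
import cv2,numpy as np
o=readout.get_obs();print(o['time'],o['eef_pos'],o['tool_rot'],o['gripper_width'],env.grip_depth)
for n in ("scene","top","wrist"):
    im=eyes.camera(n);cv2.imwrite(f"pics/{n}0.png",im);print(n,eyes.camera_info(n))
E
```

```text
pics
0.0 [ 0.17788309 -0.54600379  0.23013676] [-1.11716866e-03  9.87639917e-01  1.56735914e-01 -1.82127968e-05] 0.08506624295816807 0.0187
scene {'fx': 390.0601156197481, 'fy': 390.0601156197481, 'cx': 321.9836225906719, 'cy': 203.64932721015907, 'T': array([[-0.77563977,  0.35801879, -0.51981294, -0.05679593],
       [-0.63115744, -0.43366001,  0.6431013 ,  0.82560243],
       [ 0.00482027,  0.82689875,  0.56233018,  0.61573597],
       [ 0.        ,  0.        ,  0.        ,  1.        ]])}
top {'fx': 453.05043485517905, 'fy': 453.05043485517905, 'cx': 323.22479468436137, 'cy': 190.32425038300877, 'T': array([[-2.12002500e-02,  9.77567603e-01, -2.09552217e-01,
         1.94005708e-01],
       [-9.99775225e-01, -2.07759361e-02,  4.22616705e-03,
         2.00169695e-01],
       [-2.22279467e-04,  2.09594710e-01,  9.77788325e-01,
         1.11346183e+00],
       [ 0.00000000e+00,  0.00000000e+00,  0.00000000e+00,
         1.00000000e+00]])}
wrist {'fx': 352.22471212818294, 'fy': 352.22471212818294, 'cx': 320.23517505075455, 'cy': 194.93669311521495, 'tool_from_camera': array([[-5.72666141e-04,  9.51765396e-01,  3.06826178e-01,
         7.87746987e-02],
       [ 9.99999831e-01,  5.74602333e-04,  8.40196457e-05,
         8.40701299e-04],
       [-9.63360463e-05,  3.06826174e-01, -9.51765564e-01,
        -1.42997567e-01],
       [ 0.00000000e+00,  0.00000000e+00,  0.00000000e+00,
         1.00000000e+00]])}
```

View pics/scene0.png

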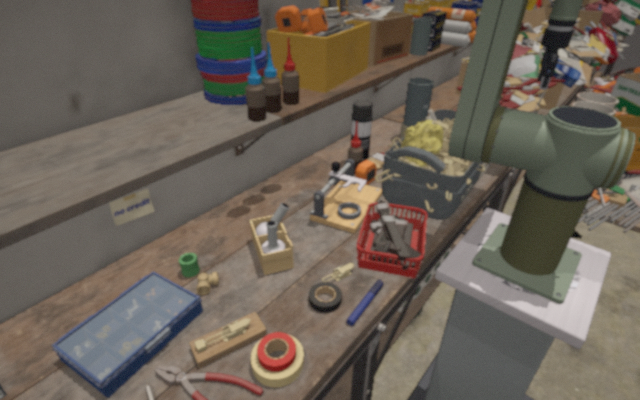

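View pics/top0.png

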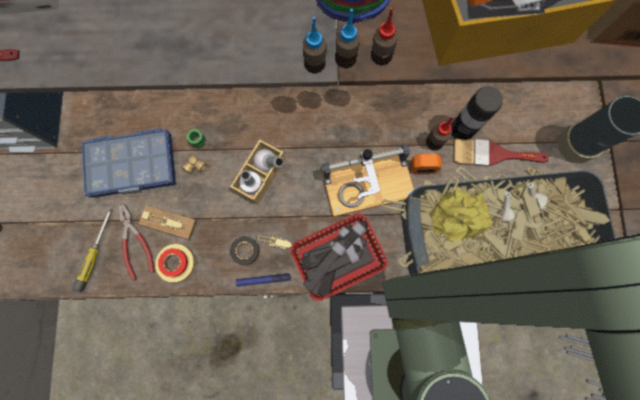

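The top view shows the stand at about (368,183), with its ring at (350,194) and knob at about (368,155). The box is at (257,170). The glue bottle at (440,130) and the tape measure at (427,162) are close to the stand's right end. I'll zoom in on both views.

Run:
```python
import cv2,numpy as np
t=cv2.imread('pics/top0.png')[120:230,225:445]; s=cv2.imread('pics/scene0.png')[130:280,240:400]
a=cv2.resize(t,None,fx=3.6,fy=3.6,interpolation=cv2.INTER_CUBIC);cv2.imwrite('pics/tz.png',a)
b=cv2.resize(s,None,fx=4,fy=4,interpolation=cv2.INTER_CUBIC);cv2.imwrite('pics/sz.png',b);print(a.shape,b.shape)
```

```text
(396, 792, 3) (600, 640, 3)
```

View pics/tz.png

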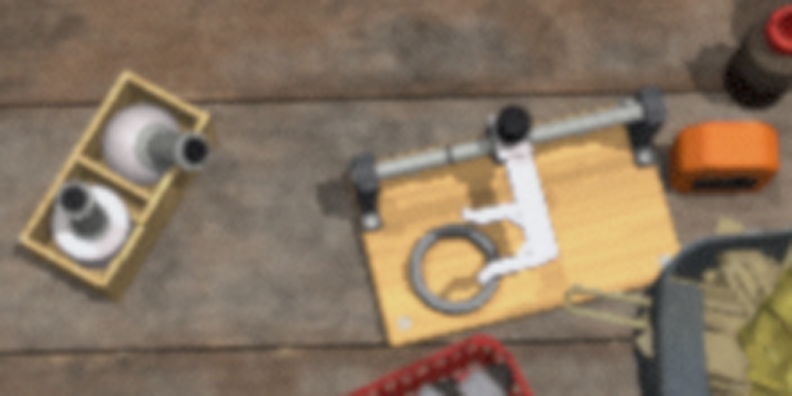

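View pics/sz.png

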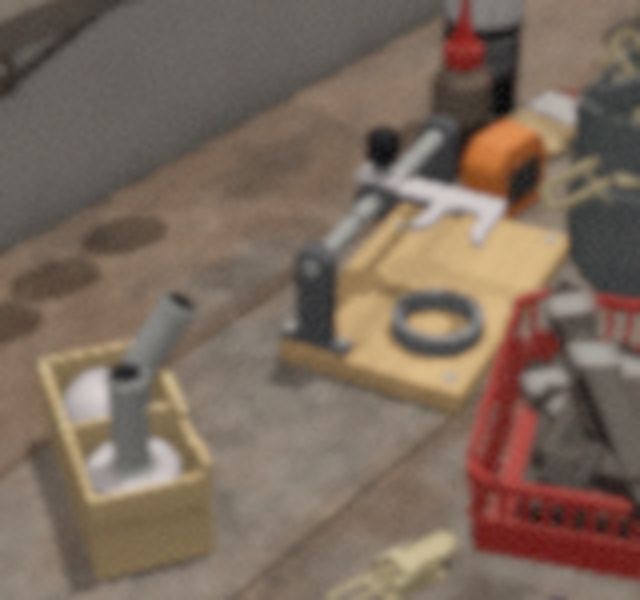

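The ball finial is in the far compartment: the top zoom has its ball at (143,145) and its sleeve end at (194,151). The ring is at (455,268), the knob at (513,122) and the line at (450,155). The scene zoom shows the same layout, with the sleeve end at (178,301), knob at (382,140) and ring at (437,321).

```bash
cat > h.py <<'E'
import numpy as np, cv2
from scipy.spatial.transform import Rotation as R
from workcell import readout, eyes, env
def pose():
    o=readout.get_obs(); T=np.eye(4); T[:3,:3]=R.from_quat(np.roll(o['tool_rot'],-1)).as_matrix(); T[:3,3]=o['eef_pos']; return T
def cam(n,Tt=None):
    c=eyes.camera_info(n); T=c['T'] if n!='wrist' else Tt@c['tool_from_camera']; return c,T
def ray(n,p,Tt=None):
    c,T=cam(n,Tt); d=np.array([(p[0]-c['cx'])/c['fx'],-(p[1]-c['cy'])/c['fy'],-1.]); d=T[:3,:3]@d
    return T[:3,3],d/np.linalg.norm(d)
def plane(r,z): o,d=r; return o+d*(z-o[2])/d[2]
def tri(*rs):
    A=sum(np.eye(3)-np.outer(d,d) for o,d in rs); b=sum((np.eye(3)-np.outer(d,d))@o for o,d in rs)
    x=np.linalg.solve(A,b); return x,[round(1000*np.linalg.norm(np.cross(x-o,d)),1) for o,d in rs]
def proj(n,X,Tt=None):
    c,T=cam(n,Tt); q=T[:3,:3].T@(np.array(X)-T[:3,3]); return np.array([c['cx']-c['fx']*q[0]/q[2],c['cy']+c['fy']*q[1]/q[2]])
E
python3 - <<'E'
from h import *
np.set_printoptions(precision=4,suppress=True)
t=lambda x,y:ray('top',(x/3.6+225-.4,y/3.6+120-.4)); s=lambda x,y:ray('scene',(x/4+240-.4,y/4+130-.4))
for n,a,b,z in [('knobtop',(514,121),(382,132),.128),('ring',(454,268),(437,319),.034),('ballend',(195,151),(178,301),None),('flatend',(74,195),(125,373),.111),('postL',(363,165),(316,262),.092),('postR',(650,102),(443,125),.092),('line',(450,155),(340,240),.086)]:
    print(n,*tri(t(*a),s(*b)),plane(t(*a),z) if z else '',plane(s(*b),z) if z else '')
print('ball',plane(t(143,145),.033))
for c in [(127,72),(210,118),(112,295),(22,240)]: print(plane(t(*c),.06))
E
```

```text
knobtop [0.49   0.0942 0.1263] [np.float64(0.5), np.float64(0.5)] [0.489  0.0941 0.128 ] [0.4887 0.0968 0.128 ]
ring [0.416  0.1284 0.0273] [np.float64(0.1), np.float64(0.1)] [0.4147 0.1289 0.034 ] [0.4105 0.1363 0.034 ]
ballend [0.482  0.2978 0.102 ] [np.float64(1.0), np.float64(1.0)]  
flatend [0.4512 0.373  0.1086] [np.float64(0.7), np.float64(0.7)] [0.4512 0.373  0.111 ] [0.4481 0.3749 0.111 ]
postL [0.4733 0.1878 0.0788] [np.float64(2.8), np.float64(2.8)] [0.4722 0.1893 0.092 ] [0.4575 0.2029 0.092 ]
postR [ 0.5104 -0.0013  0.0864] [np.float64(2.4), np.float64(2.4)] [0.5108 0.0009 0.092 ] [0.5019 0.007  0.092 ]
line [0.49   0.1325 0.0598] [np.float64(3.8), np.float64(3.8)] [0.4794 0.1323 0.086 ] [0.468  0.1661 0.086 ]
ball [0.5057 0.3396 0.033 ]
[0.5494 0.3473 0.06  ]
[0.5158 0.2912 0.06  ]
[0.396  0.3559 0.06  ]
[0.4343 0.4158 0.06  ]
```

```bash
python3 -m crank '[{"dz":1.0},{"dx":3.9,"dy":8,"dz":2,"rz":-1.3},{"dx":3.9,"dy":8,"dz":2,"rz":-1.3},{"dx":3.9,"dy":8,"dz":2,"rz":-1.3},{"dx":3.9,"dy":8,"dz":2,"rz":-1.3},{"dx":3.9,"dy":8,"dz":2,"rz":-1.3},{"dx":3.9,"dy":8,"dz":2,"rz":-1.3},{"dx":3.9,"dy":8,"dz":2,"rz":-1.3}]' 0
```

```text
invalid input at $[0]: expected keys dx, dy, dz, rx, ry, rz
```

```bash
python3 -m crank '[{"dx":0,"dy":0,"dz":1,"rx":0,"ry":0,"rz":0},{"dx":3.9,"dy":8,"dz":2,"rx":0,"ry":0,"rz":-1.3},{"dx":3.9,"dy":8,"dz":2,"rx":0,"ry":0,"rz":-1.3},{"dx":3.9,"dy":8,"dz":2,"rx":0,"ry":0,"rz":-1.3},{"dx":3.9,"dy":8,"dz":2,"rx":0,"ry":0,"rz":-1.3},{"dx":3.9,"dy":8,"dz":2,"rx":0,"ry":0,"rz":-1.3},{"dx":3.9,"dy":8,"dz":2,"rx":0,"ry":0,"rz":-1.3},{"dx":3.9,"dy":8,"dz":2,"rx":0,"ry":0,"rz":-1.3}]' 0
```

```text
time: 0.82
eef_pos: [0.3052, -0.2842, 0.3038]
tool_rot: [-0.0, 0.995, 0.1, 0.0]
ft_force: [1.1, -0.3, -0.1]
gripper_width: 0.0851
grip_force: 0.0
```

```bash
python3 -m crank '[{"dx":4.5,"dy":9.3,"dz":-0.6,"rx":0,"ry":0,"rz":0},{"dx":4.5,"dy":9.3,"dz":-0.6,"rx":0,"ry":0,"rz":0},{"dx":4.5,"dy":9.3,"dz":-0.6,"rx":0,"ry":0,"rz":0},{"dx":4.5,"dy":9.3,"dz":-0.6,"rx":0,"ry":0,"rz":0},{"dx":4.5,"dy":9.3,"dz":-0.6,"rx":0,"ry":0,"rz":0},{"dx":4.5,"dy":9.3,"dz":-0.6,"rx":0,"ry":0,"rz":0},{"dx":4.5,"dy":9.3,"dz":-0.6,"rx":0,"ry":0,"rz":0},{"dx":4.5,"dy":9.3,"dz":-0.6,"rx":0,"ry":0,"rz":0}]'; python3 -m crank '[{"dx":1,"dy":2.5,"dz":-0.5,"rx":0,"ry":0,"rz":0},{"dx":1,"dy":2.5,"dz":-0.5,"rx":0,"ry":0,"rz":0},{"dx":1,"dy":2.5,"dz":-0.5,"rx":0,"ry":0,"rz":0},{"dx":1,"dy":2.5,"dz":-0.5,"rx":0,"ry":0,"rz":0}]'
python3 - <<'E'
from h import *
T=pose();im=eyes.camera('wrist');np.save('T1.npy',T);cv2.imwrite('pics/w1.png',im);print(T)
E
```

```text
time: 1.48
eef_pos: [0.4502, 0.0155, 0.2844]
tool_rot: [0.0, 0.995, 0.101, 0.0]
ft_force: [0.9, -1.0, 0.3]
gripper_width: 0.0856
grip_force: 0.0
time: 1.82
eef_pos: [0.4899, 0.1176, 0.2626]
tool_rot: [-0.001, 0.995, 0.103, -0.001]
ft_force: [0.6, -1.4, 0.4]
gripper_width: 0.0852
grip_force: 0.0
[[ 0.97863589  0.20558373 -0.00266893  0.48990071]
 [ 0.20558913 -0.97863649  0.00193391  0.11763003]
 [-0.00221434 -0.0024413  -0.99999457  0.2626466 ]
 [ 0.          0.          0.          1.        ]]
```

View pics/w1.png

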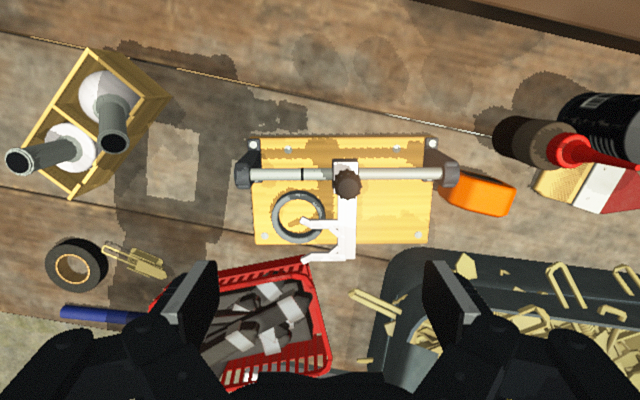

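The wrist view shows the stand square to the tool. The knob is at (347,184), the line at (302,174), the ring centre at (299,216) and the bar ends at (257,175) and (440,174). The ball finial's sleeve end is at (114,143).

Run:
```python
from h import *
np.set_printoptions(precision=4,suppress=True)
T=np.load('T1.npy');im=cv2.imread('pics/w1.png');hsv=cv2.cvtColor(im,cv2.COLOR_BGR2HSV)
# ring: grey (low sat) pixels within window
m=((hsv[...,1]<70)&(hsv[...,2]<130)).astype(np.uint8); w=np.zeros_like(m); w[186:250,266:326]=m[186:250,266:326]
w[:, :]=w
cs,_=cv2.findContours(w,cv2.RETR_EXTERNAL,cv2.CHAIN_APPROX_NONE); c=max(cs,key=cv2.contourArea); e=cv2.fitEllipse(cv2.convexHull(c)); print('ring ell',e)
# knob: dark window
k=np.zeros_like(m); k[165:205,330:365]=(hsv[...,2]<80)[165:205,330:365]
cs,_=cv2.findContours(k,cv2.RETR_EXTERNAL,cv2.CHAIN_APPROX_NONE); c=max(cs,key=cv2.contourArea); print('knob',cv2.minEnclosingCircle(c),cv2.boundingRect(c))
t=lambda x,y:ray('top',(x/3.6+225-.4,y/3.6+120-.4)); s=lambda x,y:ray('scene',(x/4+240-.4,y/4+130-.4)); W=lambda *p:ray('wrist',p,T)
print('ring',plane(W(*e[0]),.034),tri(W(*e[0]),t(454,268)),tri(W(*e[0]),s(437,319)))
print('knobtop',plane(W(347,184),.128),tri(W(347,184),s(382,132)),tri(W(347,184),t(514,121)))
a,b=plane(W(257,175),.08),plane(W(440,174),.08);print('bar',a,b,'yaw',np.degrees(np.arctan2(-(a-b)[0],(a-b)[1])))
print('line',plane(W(303,173),.083))
print('end',tri(W(114,143),t(195,151),s(178,301)),plane(W(114,143),.103))
print('row174 gray',im[174,292:312].mean(1))
```

```text
ring ell ((299.9730529785156, 208.6448516845703), (35.20801544189453, 49.43391036987305), 101.7935791015625)
knob ((344.0, 183.5), 13.82941722869873) (332, 170, 16, 28)
ring [0.4288 0.1278 0.034 ] (array([0.4197, 0.1274, 0.0096]), [np.float64(0.1), np.float64(0.1)]) (array([0.4217, 0.1254, 0.022 ]), [np.float64(3.3), np.float64(3.3)])
knobtop [0.493  0.0954 0.128 ] (array([0.4917, 0.0944, 0.1256]), [np.float64(1.0), np.float64(1.0)]) (array([0.4911, 0.0939, 0.1208]), [np.float64(0.5), np.float64(0.5)])
bar [0.4712 0.175  0.08  ] [0.508  0.0045 0.08  ] yaw 12.190107002874441
line [0.4829 0.1324 0.083 ]
end (array([0.4814, 0.2978, 0.1024]), [np.float64(0.8), np.float64(0.7), np.float64(1.4)]) [0.4808 0.2971 0.103 ]
row174 gray [233.3333 235.3333 233.6667 235.     234.3333 234.     236.3333 241.3333
 224.      68.      61.6667 164.     241.3333 239.6667 236.6667 236.
 235.3333 235.     235.6667 235.6667]
```

```bash
python3 -m crank '[{"dx":0.04,"dy":-0.58,"dz":-1,"rx":0,"ry":0,"rz":0.1},{"dx":0.04,"dy":-0.58,"dz":-2,"rx":0,"ry":0,"rz":0.1},{"dx":0.04,"dy":-0.58,"dz":-3,"rx":0,"ry":0,"rz":0.1},{"dx":0.04,"dy":-0.58,"dz":-3.6,"rx":0,"ry":0,"rz":0.1},{"dx":0.04,"dy":-0.58,"dz":-4,"rx":0,"ry":0,"rz":0.1},{"dx":0.04,"dy":-0.58,"dz":-4,"rx":0,"ry":0,"rz":0.1},{"dx":0.04,"dy":-0.58,"dz":-4,"rx":0,"ry":0,"rz":0.1}]' 0.3
python3 -m crank '[{"dx":0,"dy":0,"dz":0,"rx":0,"ry":0,"rz":0},{"dx":0,"dy":0,"dz":0,"rx":0,"ry":0,"rz":0},{"dx":0,"dy":0,"dz":0,"rx":0,"ry":0,"rz":0},{"dx":0,"dy":0,"dz":0,"rx":0,"ry":0,"rz":0},{"dx":0,"dy":0,"dz":0,"rx":0,"ry":0,"rz":0},{"dx":0,"dy":0,"dz":0,"rx":0,"ry":0,"rz":0}]' 0.8 25
```

```text
time: 2.45
eef_pos: [0.4908, 0.0891, 0.1041]
tool_rot: [0.0, 0.995, 0.104, -0.001]
ft_force: [0.7, -0.2, 0.1]
gripper_width: 0.0598
grip_force: 0.0
time: 2.95
eef_pos: [0.4932, 0.0905, 0.1067]
tool_rot: [0.0, 0.994, 0.105, 0.002]
ft_force: [-1.0, 0.5, 7.4]
gripper_width: 0.0208
grip_force: 24.4
```

```bash
python3 -m crank '[{"dx":0.04,"dy":-0.2,"dz":0.05,"rx":0,"ry":0,"rz":0},{"dx":0.09,"dy":-0.42,"dz":0.05,"rx":0,"ry":0,"rz":0},{"dx":0.13,"dy":-0.63,"dz":0.05,"rx":0,"ry":0,"rz":0},{"dx":0.18,"dy":-0.85,"dz":0.05,"rx":0,"ry":0,"rz":0},{"dx":0.22,"dy":-1.06,"dz":0.05,"rx":0,"ry":0,"rz":0},{"dx":0.27,"dy":-1.27,"dz":0.05,"rx":0,"ry":0,"rz":0},{"dx":0.27,"dy":-1.27,"dz":0.05,"rx":0,"ry":0,"rz":0},{"dx":0.27,"dy":-1.27,"dz":0.05,"rx":0,"ry":0,"rz":0}]'
```

```text
time: 3.62
eef_pos: [0.5045, 0.0384, 0.1069]
tool_rot: [0.001, 0.995, 0.105, 0.002]
ft_force: [6.5, -0.0, -6.1]
gripper_width: 0.0206
grip_force: 26.1
```

```bash
python3 -m crank '[{"dx":0,"dy":0,"dz":0,"rx":0,"ry":0,"rz":0},{"dx":0,"dy":0,"dz":0,"rx":0,"ry":0,"rz":0},{"dx":0,"dy":0,"dz":0,"rx":0,"ry":0,"rz":0},{"dx":0,"dy":0,"dz":1,"rx":0,"ry":0,"rz":0},{"dx":0,"dy":0.3,"dz":2,"rx":0,"ry":0,"rz":0},{"dx":-0.5,"dy":1.2,"dz":2.5,"rx":0,"ry":0,"rz":0},{"dx":-1,"dy":2.1,"dz":3,"rx":0,"ry":0,"rz":0},{"dx":-1.2,"dy":3,"dz":3.5,"rx":0,"ry":0,"rz":0}]' 0.4
python3 -m crank '[{"dx":0,"dy":0.6,"dz":0.3,"rx":0,"ry":0,"rz":0},{"dx":0,"dy":0.6,"dz":0.3,"rx":0,"ry":0,"rz":0},{"dx":0,"dy":0.6,"dz":0.3,"rx":0,"ry":0,"rz":0},{"dx":0,"dy":0.6,"dz":0.3,"rx":0,"ry":0,"rz":0}]'
python3 - <<'E'
from h import *
T=pose();im=eyes.camera('wrist');np.save('T2.npy',T);cv2.imwrite('pics/w2.png',im);print(T[:3,3]); cv2.imwrite('pics/top2.png',eyes.camera('top'))
E
```

```text
time: 4.28
eef_pos: [0.4544, 0.1528, 0.2438]
tool_rot: [0.0, 0.995, 0.104, -0.0]
ft_force: [1.2, 0.4, -0.2]
gripper_width: 0.0514
grip_force: 0.0
time: 4.62
eef_pos: [0.4558, 0.1758, 0.254]
tool_rot: [0.0, 0.994, 0.105, -0.001]
ft_force: [-0.1, 0.3, 0.2]
gripper_width: 0.0511
grip_force: 0.0
[0.45576836 0.17580906 0.25403668]
```

View pics/w2.png

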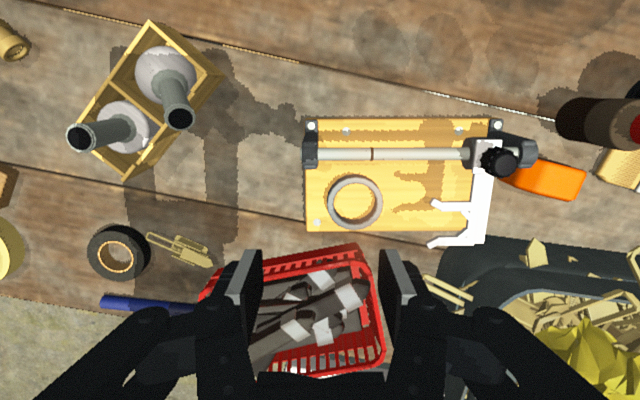

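The steady is well back now, with the knob at (500,163), and the ring is clear with its centre near (355,202). The sleeve end is at (180,117) and the ball centre near (164,73).

Run:
```python
from h import *
np.set_printoptions(precision=4,suppress=True)
T1=np.load('T1.npy');T=np.load('T2.npy');im=cv2.imread('pics/w2.png');hsv=cv2.cvtColor(im,cv2.COLOR_BGR2HSV)
m=((hsv[...,1]<90)).astype(np.uint8); w=np.zeros_like(m); w[168:235,318:392]=m[168:235,318:392]
cs,h=cv2.findContours(w,cv2.RETR_CCOMP,cv2.CHAIN_APPROX_NONE)
es=[]
for i,c in enumerate(cs):
    if len(c)>60: e=cv2.fitEllipse(c); es.append(e); print('ring',e,'hole' if h[0][i][3]>=0 else 'outer', plane(ray('wrist',e[0],T),.034))
W=lambda *p:ray('wrist',p,T)
t=lambda x,y:ray('top',(x/3.6+225-.4,y/3.6+120-.4)); s=lambda x,y:ray('scene',(x/4+240-.4,y/4+130-.4))
print('expect ring r px',[np.linalg.norm(proj('wrist',[.417+r,.13,.034],T)-proj('wrist',[.417-r,.13,.034],T)) for r in (.0235,.031)])
print('end',tri(W(180,117),t(195,151),s(178,301),ray('wrist',(114,143),T1)),tri(W(180,117),t(195,151)))
# ball: bright low-sat blob
b=((hsv[...,1]<60)&(hsv[...,2]>130)).astype(np.uint8); w=np.zeros_like(b); w[35:110,125:205]=b[35:110,125:205]
cs,_=cv2.findContours(w,cv2.RETR_EXTERNAL,cv2.CHAIN_APPROX_NONE); c=max(cs,key=cv2.contourArea); print('ball',cv2.minEnclosingCircle(c)); 
for z in (.033,):print(plane(W(*cv2.minEnclosingCircle(c)[0]),z),tri(W(*cv2.minEnclosingCircle(c)[0]),t(143,145)))
a,bb=plane(W(318,155),.08),plane(W(465,155),.08);print('bar',a,bb,np.degrees(np.arctan2(-(a-bb)[0],(a-bb)[1])))
print('knob',plane(W(498,163),.128)); print('line',plane(W(372,154),.084))
```

```text
ring ((354.1668395996094, 202.44692993164062), (52.61491775512695, 55.36320114135742), 92.79855346679688) outer [0.4176 0.1289 0.034 ]
ring ((354.9618225097656, 202.69325256347656), (41.05696105957031, 43.832515716552734), 94.81498718261719) hole [0.4175 0.1279 0.034 ]
expect ring r px [np.float64(41.09458609324333), np.float64(54.2234920991159)]
end (array([0.4815, 0.2978, 0.1024]), [np.float64(0.3), np.float64(0.8), np.float64(1.3), np.float64(0.9)]) (array([0.4814, 0.2977, 0.1018]), [np.float64(0.5), np.float64(0.5)])
ball ((163.7608642578125, 77.83695983886719), 33.02046585083008)
[0.5041 0.3419 0.033 ] (array([0.5043, 0.3392, 0.0388]), [np.float64(0.4), np.float64(0.4)])
bar [0.4699 0.18   0.08  ] [0.4979 0.0488 0.08  ] 12.02531079502857
knob [0.5026 0.0431 0.128 ]
line [0.4818 0.1328 0.084 ]
```

```bash
python3 -m crank '[{"dx":0,"dy":0.7,"dz":0,"rx":0,"ry":0,"rz":9.9},{"dx":0.2,"dy":1.4,"dz":0,"rx":0,"ry":0,"rz":9.9},{"dx":0.2,"dy":2.2,"dz":0,"rx":0,"ry":0,"rz":9.9},{"dx":0.2,"dy":2.2,"dz":0,"rx":0,"ry":0,"rz":9.9},{"dx":0.2,"dy":2.2,"dz":0,"rx":0,"ry":0,"rz":9.9},{"dx":0.2,"dy":2.2,"dz":0,"rx":0,"ry":0,"rz":9.9},{"dx":0.2,"dy":2.2,"dz":0,"rx":0,"ry":0,"rz":9.9},{"dx":0.2,"dy":2.2,"dz":0,"rx":0,"ry":0,"rz":9.9}]' 0.5
python3 -m crank '[{"dx":0,"dy":0,"dz":0,"rx":6.13,"ry":-3.31,"rz":0},{"dx":0,"dy":0,"dz":0,"rx":6.13,"ry":-3.31,"rz":0},{"dx":0,"dy":0,"dz":-0.3,"rx":6.13,"ry":-3.31,"rz":0},{"dx":0,"dy":0,"dz":-0.8,"rx":6.13,"ry":-3.31,"rz":0},{"dx":0,"dy":0,"dz":-1.4,"rx":6.13,"ry":-3.31,"rz":0},{"dx":0,"dy":0,"dz":-1.8,"rx":6.13,"ry":-3.31,"rz":0},{"dx":0,"dy":0,"dz":-1.8,"rx":6.13,"ry":-3.31,"rz":0},{"dx":0,"dy":0,"dz":-1.8,"rx":6.13,"ry":-3.31,"rz":0}]'
cat > chk.py <<'E'
from h import *
np.set_printoptions(precision=4,suppress=True)
T=pose();end=np.array([.4815,.2978,.1024]);z=np.array([.272,.503,-.82]);z/=np.linalg.norm(z)
g=end+.030*z;print('T',T,'\nmove units',(g-T[:3,3])/.04)
y=np.array([.88,-.476,0]);y=y*np.sign(y@T[:3,1]);G=np.c_[np.cross(y,z),y,z]
print('rot units',np.degrees(R.from_matrix(G@T[:3,:3].T).as_rotvec())/5)
E
python3 chk.py
```

```text
time: 5.38
eef_pos: [0.4643, 0.2629, 0.2533]
tool_rot: [-0.0, 0.859, 0.512, -0.001]
ft_force: [0.8, -0.1, -0.8]
gripper_width: 0.0427
grip_force: 0.0
time: 6.05
eef_pos: [0.4639, 0.2632, 0.1815]
tool_rot: [-0.154, 0.821, 0.486, 0.256]
ft_force: [0.5, -0.2, 0.6]
gripper_width: 0.0432
grip_force: 0.0
T [[ 0.3965  0.8774  0.27    0.4639]
 [ 0.7198 -0.4797  0.5017  0.2632]
 [ 0.5697 -0.0046 -0.8218  0.1815]
 [ 0.      0.      0.      1.    ]] 
move units [ 0.643   1.2421 -2.5928]
rot units [ 0.0028 -0.0613  0.0516]
```

```bash
python3 -m crank '[{"dx":0.15,"dy":0.34,"dz":-0.6,"rx":0,"ry":-0.05,"rz":0.05},{"dx":0.15,"dy":0.34,"dz":-1.12,"rx":0,"ry":-0.05,"rz":0.05},{"dx":0.15,"dy":0.34,"dz":-1.12,"rx":0,"ry":-0.05,"rz":0.05},{"dx":0.28,"dy":0.59,"dz":-1.53,"rx":0,"ry":-0.05,"rz":0.05},{"dx":0.42,"dy":0.84,"dz":-1.94,"rx":0,"ry":-0.05,"rz":0.05},{"dx":0.53,"dy":1.04,"dz":-2.26,"rx":0,"ry":-0.05,"rz":0.05},{"dx":0.53,"dy":1.04,"dz":-2.26,"rx":0,"ry":-0.05,"rz":0.05}]'
python3 chk.py
python3 - <<'E'
from h import *
im=eyes.camera('wrist'); s=eyes.camera('scene')[150:270,230:390]
im=cv2.resize(im,(400,250),interpolation=cv2.INTER_AREA); s=cv2.resize(s,(400,300),interpolation=cv2.INTER_CUBIC)
cv2.imwrite('pics/g1.png',np.vstack([im,s]))
E
```

```text
time: 6.63
eef_pos: [0.4865, 0.3072, 0.0925]
tool_rot: [-0.154, 0.818, 0.491, 0.258]
ft_force: [-0.4, 0.1, 0.2]
gripper_width: 0.0427
grip_force: 0.0
T [[ 0.3853  0.8819  0.2717  0.4865]
 [ 0.7232 -0.4714  0.5046  0.3072]
 [ 0.5732  0.0021 -0.8194  0.0925]
 [ 0.      0.      0.      1.    ]] 
move units [ 0.0793  0.1422 -0.3676]
rot units [-0.0026  0.0291 -0.056 ]
```

View pics/g1.png

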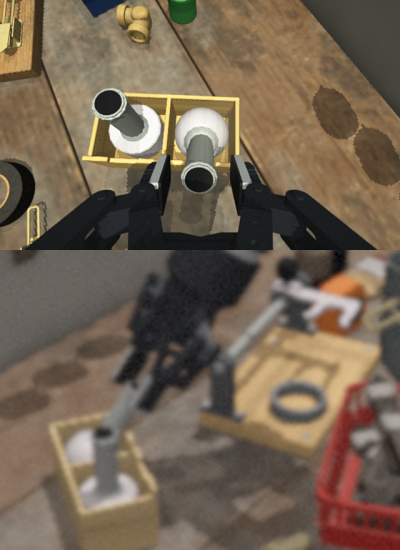

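The sleeve end, at (200,180), is centred between the fingers at x=160 and x=240. I'll go in and grip.

```bash
python3 -m crank '[{"dx":0.04,"dy":0.07,"dz":-0.2,"rx":0,"ry":0,"rz":0},{"dx":0.08,"dy":0.14,"dz":-0.36,"rx":0,"ry":0,"rz":0},{"dx":0.08,"dy":0.14,"dz":-0.36,"rx":0,"ry":0,"rz":0},{"dx":0.08,"dy":0.14,"dz":-0.36,"rx":0,"ry":0,"rz":0}]'
python3 chk.py|tail -2
python3 -m crank '[{"dx":0,"dy":0,"dz":0,"rx":0,"ry":0,"rz":0},{"dx":0,"dy":0,"dz":0,"rx":0,"ry":0,"rz":0},{"dx":0,"dy":0,"dz":0,"rx":0,"ry":0,"rz":0},{"dx":0,"dy":0,"dz":0,"rx":0,"ry":0,"rz":0},{"dx":0,"dy":0,"dz":0,"rx":0,"ry":0,"rz":0},{"dx":0,"dy":0,"dz":0,"rx":0,"ry":0,"rz":0}]' 0.85 40
```

```text
time: 7.07
eef_pos: [0.4886, 0.3114, 0.0777]
tool_rot: [-0.153, 0.818, 0.49, 0.258]
ft_force: [0.4, 0.3, -0.4]
gripper_width: 0.0429
grip_force: 0.0
move units [0.027  0.0379 0.0032]
rot units [ 0.0048  0.0289 -0.0412]
time: 7.57
eef_pos: [0.4892, 0.3113, 0.0782]
tool_rot: [-0.153, 0.818, 0.49, 0.259]
ft_force: [0.2, -1.8, 2.0]
gripper_width: 0.0209
grip_force: 39.1
```

```bash
python3 -m crank '[{"dx":0,"dy":0,"dz":0.3,"rx":0,"ry":0,"rz":0},{"dx":0,"dy":0,"dz":0.8,"rx":0,"ry":0,"rz":0},{"dx":0,"dy":0,"dz":1.4,"rx":0,"ry":0,"rz":0},{"dx":0,"dy":0,"dz":2,"rx":0,"ry":0,"rz":0},{"dx":0,"dy":0,"dz":2.6,"rx":0,"ry":0,"rz":0},{"dx":0,"dy":0,"dz":3.2,"rx":0,"ry":0,"rz":0},{"dx":0,"dy":0,"dz":3.4,"rx":0,"ry":0,"rz":0},{"dx":0,"dy":0,"dz":3.4,"rx":0,"ry":0,"rz":0}]'
python3 - <<'E'
from h import *
np.set_printoptions(precision=3,suppress=True)
T=pose();x=T[:3,0].copy();x[2]=0;x/=np.linalg.norm(x);z=np.array([0,0,-1.]);G=np.c_[x,np.cross(z,x),z]
print(T[:3,3],np.degrees(R.from_matrix(G@T[:3,:3].T).as_rotvec())/5,(np.array([.417,.1287,.2])-T[:3,3])/.04)
E
```

```text
time: 8.23
eef_pos: [0.4899, 0.3118, 0.2162]
tool_rot: [-0.152, 0.817, 0.491, 0.26]
ft_force: [0.0, 0.0, -1.5]
gripper_width: 0.0209
grip_force: 39.5
[0.49  0.312 0.216] [-6.163  3.366  0.029] [-1.823 -4.576 -0.405]
```

```bash
python3 -m crank '[{"dx":-0.1,"dy":-0.3,"dz":0,"rx":-1,"ry":0.55,"rz":0},{"dx":-0.3,"dy":-0.8,"dz":0,"rx":-2,"ry":1.1,"rz":0},{"dx":-0.6,"dy":-1.5,"dz":0,"rx":-3,"ry":1.65,"rz":0},{"dx":-0.9,"dy":-2.2,"dz":0,"rx":-4,"ry":2.2,"rz":0},{"dx":-1.2,"dy":-2.9,"dz":0,"rx":-5,"ry":2.75,"rz":0},{"dx":-1.5,"dy":-3.6,"dz":0,"rx":-6.16,"ry":3.36,"rz":0},{"dx":-1.7,"dy":-4.2,"dz":0,"rx":-6.16,"ry":3.36,"rz":0},{"dx":-1.82,"dy":-4.57,"dz":0,"rx":-6.16,"ry":3.36,"rz":0}]'
python3 -m crank '[{"dx":0,"dy":0,"dz":0,"rx":0,"ry":0,"rz":0},{"dx":0,"dy":0,"dz":-0.5,"rx":0,"ry":0,"rz":0},{"dx":0,"dy":0,"dz":-1,"rx":0,"ry":0,"rz":0},{"dx":0,"dy":0,"dz":-1,"rx":0,"ry":0,"rz":0},{"dx":0,"dy":0,"dz":-1,"rx":0,"ry":0,"rz":0}]'
python3 - <<'E'
from h import *
np.set_printoptions(precision=4,suppress=True)
T=pose();print(T);np.save('T3.npy',T)
t=eyes.camera('top');s=eyes.camera('scene');w=eyes.camera('wrist')
for n,i in zip('tsw',(t,s,w)):cv2.imwrite(f'pics/{n}3.png',i)
print(proj('top',T[:3,3]),proj('scene',T[:3,3]))
p=proj('scene',[.417,.1287,.1]).astype(int)
a=cv2.resize(s[p[1]-60:p[1]+60,p[0]-50:p[0]+50],(400,480),interpolation=cv2.INTER_CUBIC);b=cv2.resize(w,(400,250),interpolation=cv2.INTER_AREA)
p2=proj('top',[.417,.1287,.1]).astype(int);c=cv2.resize(t[p2[1]-30:p2[1]+30,p2[0]-50:p2[0]+50],(400,230),interpolation=cv2.INTER_CUBIC)
print(p,p2);cv2.imwrite('pics/p3.png',np.hstack([a,np.vstack([b,c])]))
E
```

```text
time: 8.9
eef_pos: [0.4139, 0.1279, 0.211]
tool_rot: [-0.001, 0.857, 0.515, -0.004]
ft_force: [0.1, 0.5, -1.6]
gripper_width: 0.0209
grip_force: 39.3
time: 9.32
eef_pos: [0.4139, 0.1289, 0.1715]
tool_rot: [-0.002, 0.858, 0.514, -0.004]
ft_force: [1.4, 0.8, -1.5]
gripper_width: 0.0207
grip_force: 39.5
[[ 0.4719  0.8816 -0.0087  0.4139]
 [ 0.8817 -0.4719 -0.0011  0.1289]
 [-0.0051 -0.0072 -1.      0.1715]
 [ 0.      0.      0.      1.    ]]
[354.5102 181.4316] [351.9924 160.9067]
[349 185] [352 187]
```

View pics/p3.png

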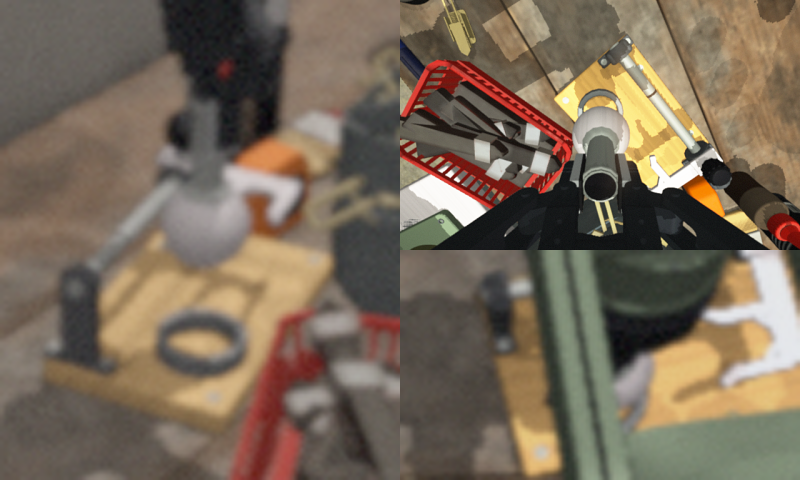

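The finial hangs almost upright above the ring. In the scene crop the ball is at (205,225) and the ring at (200,342). I'll fit the ball outline in the scene and wrist views.

Run:
```python
from h import *
from scipy.optimize import least_squares
np.set_printoptions(precision=4,suppress=True)
T=np.load('T3.npy')
def circ(im,c0,r0,angs,n):
    # radial edge search: strongest gradient near the expected radius, then circle fit
    g=cv2.GaussianBlur(im,(3,3),0).astype(float); P=[]
    for a in np.radians(angs):
        rr=np.arange(r0*.75,r0*1.3,.25); xs=c0[0]+rr*np.cos(a); ys=c0[1]+rr*np.sin(a)
        v=np.stack([cv2.remap(g[...,k].astype(np.float32),xs.astype(np.float32)[None],ys.astype(np.float32)[None],1)[0] for k in range(3)])
        d=np.abs(np.gradient(v,axis=1)).sum(0); k=d.argmax(); P.append((xs[k],ys[k]))
    P=np.array(P); f=least_squares(lambda q:np.hypot(*(P-q[:2]).T)-q[2],[*c0,r0],loss='soft_l1',f_scale=.5)
    print(n,f.x,np.abs(f.fun).max()); return f.x
s=cv2.imread('pics/s3.png');w=cv2.imread('pics/w3.png')
for L in (.056,.053):
    b=T[:3,3]+T[:3,2]*L; print('pred ball',b,proj('scene',b),proj('wrist',b,T))
bs=T[:3,3]+T[:3,2]*.056
c=circ(s,(350,181),11,list(range(-20,200,8)),'scene')
pw=proj('wrist',bs,T); rw=.028*352.2/np.linalg.norm(bs-cam('wrist',T)[1][:3,3])
cw=circ(w,pw,rw,list(range(150,390,6)),'wrist'); print('exp r',rw)
print('ball tri',tri(ray('scene',c[:2]),ray('wrist',cw[:2],T)))
print('ring in scene',proj('scene',[.417,.1287,.034]), 'crop said',(200/4+299-.4,340/4+125-.4))
```

```text
pred ball [0.4134 0.1288 0.1155] [351.0875 180.8861] [319.1588 216.9167]
pred ball [0.4134 0.1288 0.1185] [351.1345 179.8484] [319.1464 218.7557]
scene [348.8435 179.9932  12.4606] 3.3114749458682393
wrist [321.1615 215.4693  46.0288] 14.249932853961688
exp r 46.12389518255682
ball tri (array([0.4167, 0.1315, 0.1188]), [np.float64(1.6), np.float64(1.6)])
ring in scene [348.5412 207.1583] crop said (348.6, 209.6)
```

```bash
python3 -m crank '[{"dx":0.06,"dy":0,"dz":-0.4,"rx":0,"ry":0,"rz":0},{"dx":0.06,"dy":0,"dz":-0.8,"rx":0,"ry":0,"rz":0},{"dx":0.06,"dy":0,"dz":-1.1,"rx":0,"ry":0,"rz":0},{"dx":0.06,"dy":0,"dz":-1.3,"rx":0,"ry":0,"rz":0},{"dx":0.06,"dy":0,"dz":-1.3,"rx":0,"ry":0,"rz":0},{"dx":0.06,"dy":0,"dz":-1.3,"rx":0,"ry":0,"rz":0}]'
python3 - <<'E'
from h import *
w=eyes.camera('wrist');s=eyes.camera('scene')
p=proj('scene',[.417,.1287,.06]).astype(int)
a=cv2.resize(s[p[1]-50:p[1]+30,p[0]-40:p[0]+40],(400,400),interpolation=cv2.INTER_CUBIC)
cv2.imwrite('pics/p4.png',np.hstack([a,w[:400,140:540]]));print(p)
E
```

```text
time: 9.97
eef_pos: [0.4187, 0.1288, 0.1223]
tool_rot: [-0.0, 0.858, 0.514, -0.001]
ft_force: [0.3, 0.5, -1.7]
gripper_width: 0.0207
grip_force: 39.4
[348 198]
```

View pics/p4.png

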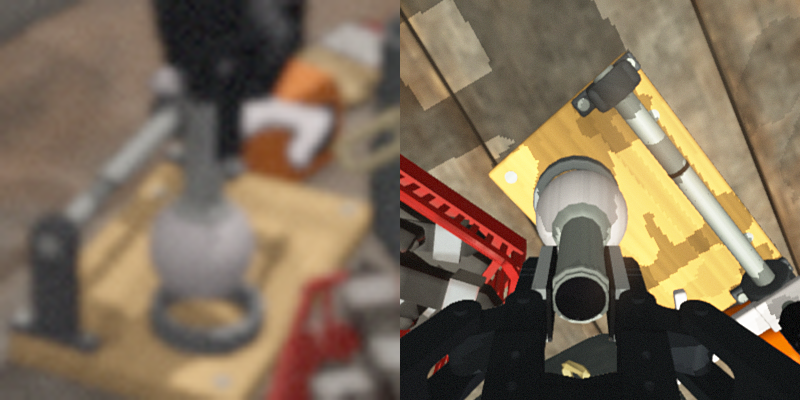

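In the scene crop the sleeve is vertical, and the ball centre (x≈201) sits slightly left of the ring (x≈206). The wrist view puts the ring a few pixels left of the ball. Both call for a shift of about −2.5 mm in x.

```bash
python3 -m crank '[{"dx":-0.06,"dy":0.01,"dz":-0.1,"rx":0,"ry":0,"rz":0},{"dx":-0.06,"dy":0.01,"dz":-0.2,"rx":0,"ry":0,"rz":0},{"dx":-0.06,"dy":0.01,"dz":-0.27,"rx":0,"ry":0,"rz":0},{"dx":-0.06,"dy":0.01,"dz":-0.32,"rx":0,"ry":0,"rz":0},{"dx":-0.06,"dy":0.01,"dz":-0.32,"rx":0,"ry":0,"rz":0},{"dx":-0.06,"dy":0.01,"dz":-0.32,"rx":0,"ry":0,"rz":0}]'
python3 -m crank '[{"dx":0,"dy":0,"dz":-0.03,"rx":0,"ry":0,"rz":0},{"dx":0,"dy":0,"dz":-0.06,"rx":0,"ry":0,"rz":0},{"dx":0,"dy":0,"dz":-0.06,"rx":0,"ry":0,"rz":0}]'
```

```text
time: 10.57
eef_pos: [0.4158, 0.129, 0.1088]
tool_rot: [-0.0, 0.858, 0.514, -0.002]
ft_force: [-0.8, 0.1, -1.6]
gripper_width: 0.0206
grip_force: 39.4
time: 10.82
eef_pos: [0.4163, 0.129, 0.1075]
tool_rot: [0.0, 0.858, 0.514, -0.001]
ft_force: [-1.8, -0.5, 4.1]
gripper_width: 0.0206
grip_force: 40.3
```

```bash
python3 -m crank '[{"dx":-0.02,"dy":-0.01,"dz":-0.02,"rx":0,"ry":0,"rz":0},{"dx":-0.03,"dy":-0.01,"dz":-0.03,"rx":0,"ry":0,"rz":0},{"dx":-0.03,"dy":-0.01,"dz":-0.03,"rx":0,"ry":0,"rz":0}]'
```

```text
time: 11.07
eef_pos: [0.4159, 0.1286, 0.107]
tool_rot: [0.0, 0.858, 0.514, -0.001]
ft_force: [-2.5, -1.0, 7.9]
gripper_width: 0.0211
grip_force: 40.4
```

```bash
python3 -m crank '[{"dx":-0.01,"dy":-0.01,"dz":0.03,"rx":0,"ry":0,"rz":0},{"dx":-0.02,"dy":-0.01,"dz":0.05,"rx":0,"ry":0,"rz":0},{"dx":-0.02,"dy":-0.01,"dz":0.05,"rx":0,"ry":0,"rz":0}]' - 20
python3 -m crank '[{"dx":0,"dy":0,"dz":0,"rx":0,"ry":0,"rz":0},{"dx":0,"dy":0,"dz":0,"rx":0,"ry":0,"rz":0},{"dx":0,"dy":0,"dz":0,"rx":0,"ry":0,"rz":0},{"dx":0,"dy":0,"dz":0,"rx":0,"ry":0,"rz":0}]' 0.55
python3 - <<'E'
from h import *
T=pose();np.save('T5.npy',T);w=eyes.camera('wrist');s=eyes.camera('scene');cv2.imwrite('pics/w5.png',w)
p=proj('scene',[.417,.1287,.06]).astype(int)
a=cv2.resize(s[p[1]-50:p[1]+30,p[0]-40:p[0]+40],(400,400),interpolation=cv2.INTER_CUBIC)
cv2.imwrite('pics/p5.png',np.hstack([a,w[:400,140:540]]));print(p)
E
```

```text
time: 11.32
eef_pos: [0.4138, 0.1282, 0.1073]
tool_rot: [-0.0, 0.858, 0.514, -0.001]
ft_force: [-0.5, -0.7, -2.3]
gripper_width: 0.0208
grip_force: 39.5
time: 11.65
eef_pos: [0.4141, 0.1283, 0.1074]
tool_rot: [-0.0, 0.858, 0.514, -0.001]
ft_force: [0.6, -0.4, -0.0]
gripper_width: 0.0382
grip_force: 0.0
[348 198]
```

View pics/p5.png

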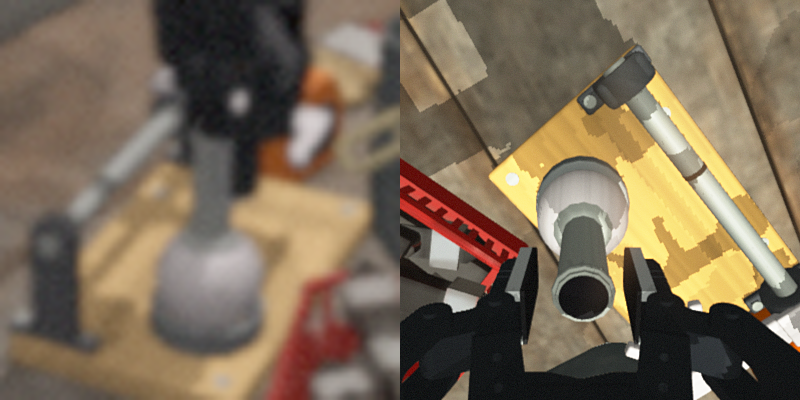

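The finial stands in the ring by itself. The scene crop has the sleeve vertical at x≈209, and the wrist crop has the sleeve end at (584,294), which is wrist pixel (324,294). I'll check the tilt, then rise.

```bash
python3 - <<'E'
from h import *
np.set_printoptions(precision=4,suppress=True)
T=np.load('T5.npy');print('end',plane(ray('wrist',(324,294),T),.135))
w=cv2.imread('pics/w5.png');h=cv2.cvtColor(w,cv2.COLOR_BGR2HSV)
m=np.zeros(w.shape[:2],np.uint8);m[265:325,290:358]=(h[...,2]<70)[265:325,290:358]
cs,_=cv2.findContours(m,cv2.RETR_EXTERNAL,cv2.CHAIN_APPROX_NONE);c=max(cs,key=cv2.contourArea);e=cv2.fitEllipse(c);print(e,plane(ray('wrist',e[0],T),.135))
b=np.zeros(w.shape[:2],np.uint8)
print('ball pred',proj('wrist',[.416,.129,.049],T))
E
python3 -m crank '[{"dx":0,"dy":0,"dz":0.3,"rx":0,"ry":0,"rz":0},{"dx":0,"dy":0,"dz":0.8,"rx":0,"ry":0,"rz":0},{"dx":0,"dy":0,"dz":1.5,"rx":0,"ry":0,"rz":0},{"dx":0,"dy":0,"dz":2.3,"rx":0,"ry":0,"rz":0},{"dx":0,"dy":0,"dz":3.0,"rx":0,"ry":0,"rz":0},{"dx":0,"dy":0,"dz":3.0,"rx":0,"ry":0,"rz":0},{"dx":0,"dy":0,"dz":3.0,"rx":0,"ry":0,"rz":0}]'
python3 - <<'E'
from h import *
np.set_printoptions(precision=4,suppress=True)
T=pose();np.save('T6.npy',T);w=eyes.camera('wrist');cv2.imwrite('pics/w6.png',w);cv2.imwrite('pics/s6.png',eyes.camera('scene'))
h=cv2.cvtColor(w,cv2.COLOR_BGR2HSV);q=proj('wrist',[.416,.129,.135],T);print('pred end px',q,'ball',proj('wrist',[.416,.129,.049],T))
x0,y0=(q-32).astype(int);m=np.zeros(w.shape[:2],np.uint8);m[y0:y0+64,x0:x0+64]=(h[...,2]<70)[y0:y0+64,x0:x0+64]
cs,_=cv2.findContours(m,cv2.RETR_EXTERNAL,cv2.CHAIN_APPROX_NONE)
for c in sorted(cs,key=cv2.contourArea)[-3:]:
  if len(c)>8:e=cv2.fitEllipse(c);print(e,plane(ray('wrist',e[0],T),.135))
E
```

```text
end [0.4167 0.1287 0.135 ]
((322.9622497558594, 296.9994812011719), (42.075862884521484, 48.71941375732422), 88.20040130615234) [0.4157 0.1277 0.135 ]
ball pred [321.5112 212.8868]
time: 12.33
eef_pos: [0.4155, 0.1284, 0.2296]
tool_rot: [0.001, 0.858, 0.514, 0.001]
ft_force: [-0.1, 0.2, -0.3]
gripper_width: 0.0386
grip_force: 0.0
pred end px [319.1692 196.0855] ball [319.1574 167.828 ]
((299.1537170410156, 206.3450164794922), (1.40981924533844, 43.56173324584961), 149.3000030517578) [0.3997 0.129  0.135 ]
```

```bash
python3 -m crank '[{"dx":0.6,"dy":-0.6,"dz":0,"rx":0,"ry":0,"rz":-9.95},{"dx":1.2,"dy":-1.2,"dz":0,"rx":0,"ry":0,"rz":-9.95},{"dx":1.8,"dy":-1.8,"dz":0,"rx":0,"ry":0,"rz":-9.95},{"dx":2.22,"dy":-2.25,"dz":0,"rx":0,"ry":0,"rz":-9.95},{"dx":2.22,"dy":-2.25,"dz":0,"rx":0,"ry":0,"rz":-9.95},{"dx":2.22,"dy":-2.25,"dz":0,"rx":0,"ry":0,"rz":-9.95},{"dx":2.22,"dy":-2.25,"dz":0,"rx":0,"ry":0,"rz":-9.95},{"dx":2.22,"dy":-2.25,"dz":0,"rx":0,"ry":0,"rz":-9.95}]' 0.5
python3 -m crank '[{"dx":0,"dy":0,"dz":0,"rx":0,"ry":0,"rz":0},{"dx":0,"dy":0,"dz":0,"rx":0,"ry":0,"rz":0}]'
python3 - <<'E'
from h import *
np.set_printoptions(precision=4,suppress=True)
T=pose();np.save('T7.npy',T);w=eyes.camera('wrist');cv2.imwrite('pics/w7.png',w)
h=cv2.cvtColor(w,cv2.COLOR_BGR2HSV);q=proj('wrist',[.5045,.0384,.128],T);print(T[:3,3],np.degrees(np.arctan2(T[1,0],T[0,0])),'pred knob px',q)
x0,y0=(q-35).astype(int);m=np.zeros(w.shape[:2],np.uint8);m[y0:y0+70,x0:x0+70]=(h[...,2]<60)[y0:y0+70,x0:x0+70]
cs,_=cv2.findContours(m,cv2.RETR_EXTERNAL,cv2.CHAIN_APPROX_NONE)
for c in sorted(cs,key=cv2.contourArea)[-2:]:
  print(cv2.contourArea(c),cv2.boundingRect(c),cv2.minEnclosingCircle(c))
# sleeve end + ball seen from here
q=proj('wrist',[.416,.1287,.135],T);print('sleeve end pred',q)
E
```

```text
time: 13.1
eef_pos: [0.5014, 0.0381, 0.2249]
tool_rot: [-0.001, 0.995, 0.104, -0.004]
ft_force: [0.6, 0.4, -1.0]
gripper_width: 0.0426
grip_force: 0.0
time: 13.27
eef_pos: [0.502, 0.0384, 0.2262]
tool_rot: [-0.001, 0.994, 0.106, -0.002]
ft_force: [-0.6, -0.1, 0.6]
gripper_width: 0.0428
grip_force: 0.0
[0.502  0.0384 0.2262] 12.22302967855279 pred knob px [320.1915 192.523 ]
17.0 (308, 162, 25, 2) ((320.0, 162.5), 12.010512351989746)
736.0 (306, 174, 31, 35) ((321.003662109375, 190.9853973388672), 17.014692306518555)
sleeve end pred [179.3063 279.8297]
```

```bash
python3 -m crank '[{"dx":0.05,"dy":0.01,"dz":-0.8,"rx":0,"ry":0,"rz":0},{"dx":0.05,"dy":0.01,"dz":-1.6,"rx":0,"ry":0,"rz":0},{"dx":0.05,"dy":0.01,"dz":-2.3,"rx":0,"ry":0,"rz":0},{"dx":0.05,"dy":0.01,"dz":-2.8,"rx":0,"ry":0,"rz":0},{"dx":0.05,"dy":0.01,"dz":-2.93,"rx":0,"ry":0,"rz":0},{"dx":0.05,"dy":0.01,"dz":-2.93,"rx":0,"ry":0,"rz":0},{"dx":0.05,"dy":0.01,"dz":-2.93,"rx":0,"ry":0,"rz":0}]'
python3 -m crank '[{"dx":0,"dy":0,"dz":0,"rx":0,"ry":0,"rz":0},{"dx":0,"dy":0,"dz":0,"rx":0,"ry":0,"rz":0},{"dx":0,"dy":0,"dz":0,"rx":0,"ry":0,"rz":0},{"dx":0,"dy":0,"dz":0,"rx":0,"ry":0,"rz":0},{"dx":0,"dy":0,"dz":0,"rx":0,"ry":0,"rz":0}]' 0.8 25
```

```text
time: 13.9
eef_pos: [0.5054, 0.0387, 0.1109]
tool_rot: [-0.001, 0.994, 0.106, -0.001]
ft_force: [0.3, 0.1, 0.5]
gripper_width: 0.0432
grip_force: 0.0
time: 14.32
eef_pos: [0.5064, 0.0386, 0.1123]
tool_rot: [-0.0, 0.994, 0.105, 0.001]
ft_force: [-0.8, 0.4, 6.2]
gripper_width: 0.0206
grip_force: 24.7
```

```bash
python3 -m crank '[{"dx":-0.03,"dy":0.12,"dz":0,"rx":0,"ry":0,"rz":0},{"dx":-0.07,"dy":0.34,"dz":0,"rx":0,"ry":0,"rz":0},{"dx":-0.12,"dy":0.56,"dz":0,"rx":0,"ry":0,"rz":0},{"dx":-0.17,"dy":0.78,"dz":0,"rx":0,"ry":0,"rz":0},{"dx":-0.21,"dy":1.0,"dz":0,"rx":0,"ry":0,"rz":0},{"dx":-0.26,"dy":1.2,"dz":0,"rx":0,"ry":0,"rz":0},{"dx":-0.26,"dy":1.22,"dz":0,"rx":0,"ry":0,"rz":0}]'
python3 -m crank '[{"dx":-0.01,"dy":0.06,"dz":0,"rx":0,"ry":0,"rz":0},{"dx":-0.03,"dy":0.14,"dz":0,"rx":0,"ry":0,"rz":0},{"dx":-0.05,"dy":0.22,"dz":0,"rx":0,"ry":0,"rz":0},{"dx":-0.06,"dy":0.3,"dz":0,"rx":0,"ry":0,"rz":0},{"dx":-0.08,"dy":0.38,"dz":0,"rx":0,"ry":0,"rz":0},{"dx":-0.1,"dy":0.46,"dz":0,"rx":0,"ry":0,"rz":0},{"dx":-0.11,"dy":0.5,"dz":0,"rx":0,"ry":0,"rz":0},{"dx":-0.11,"dy":0.5,"dz":0,"rx":0,"ry":0,"rz":0}]'
python3 - <<'E'
from h import *
np.set_printoptions(precision=4,suppress=True)
T=pose();np.save('T8.npy',T);w=eyes.camera('wrist');cv2.imwrite('pics/w8.png',w);cv2.imwrite('pics/s8.png',eyes.camera('scene'))
print(T[:3,3],'line px',proj('wrist',[.4818,.1328,.084],T),'front px',proj('wrist',T[:3,3]*[1,1,0]+[-.0025,.0117,.09],T))
a,b=proj('wrist',[.4818,.1328,.084],T).astype(int)
for r in range(b-6,b+7,3): print(r,w[r,a-60:a+45].mean(1).astype(int))
E
```

```text
time: 14.9
eef_pos: [0.4957, 0.0879, 0.1123]
tool_rot: [-0.0, 0.994, 0.106, 0.001]
ft_force: [-0.9, -0.9, 6.6]
gripper_width: 0.0208
grip_force: 24.8
time: 15.57
eef_pos: [0.4914, 0.1073, 0.1123]
tool_rot: [-0.0, 0.994, 0.105, 0.001]
ft_force: [-1.5, -1.5, 7.4]
gripper_width: 0.0206
grip_force: 24.8
[0.4914 0.1073 0.1123] line px [268.3356 244.2981] front px [295.4829 242.2266]
238 [141 143 140 139 141 140 146 143 142 144 146 139 144 142 146 143 137 141
 140 143 140 142 141 137 144 141 143 134 141 141 140 141 141 143 136 143
 139 140 138 142 140 142 140 141 142 142 141 142 141 140 140 144 138 139
 140 140 125  44  14  11  24  75 144 143 140 139 140 139 141 140 136 138
 140 138 139 135 138 138 140 140 144 139 137 139 136 140 143 139 126  79
  98 158 176 187 188 189 192 205 203 201 200 205 202 202 201]
241 [156 158 158 156 158 155 158 159 154 160 153 158 158 160 154 155 154 158
 154 155 156 159 157 155 158 155 157 157 156 156 155 158 158 155 157 157
 158 157 155 159 153 152 157 154 155 156 157 158 159 156 151 153 158 156
 154 159 140  39  25  25  35  96 162 163 154 156 158 155 153 158 
[... 735 characters left out ...]
6 153 151 149 152 155 151 149 152 151 150 152 154 150 151 150
 154 154 135  37  17  21  29  80 147 157 152 150 152 151 151 153 152 155
 154 135 100  99 101 103 102 101 103 101  99 102  99  57  15  12  12  28
  89 161 171 171 171 171 172 173 174 161 128 138 157 178 165]
250 [138 142 139 140 139 141 132 141 138 138 139 137 140 140 138 135 140 139
 135 139 139 140 138 142 142 138 141 139 139 139 143 139 138 137 142 140
 142 138 139 143 138 138 141 139 136 141 138 143 139 139 141 139 138 140
 138 139 128  65  17  14  19  56 117 141 140 137 137 140 138 139 141 143
 127 101  99 104 102  98 101 101 100  99 102 108  94  27  16  14  13  26
  90 153 168 166 169 168 174 165  93  20   8  13   7  13   8]
```

Run:
```python
from h import *
np.set_printoptions(precision=4,suppress=True)
T=np.load('T8.npy');ys=np.array([-.209,.978,0])
L=plane(ray('wrist',(269.3,243),T),.0855)@ys
for z in (.084,.089,.096):print(z,(L-plane(ray('wrist',(296.6,243),T),z)@ys)*1000)
print('FK front->line mm',(L-(T[:3,3]@ys+.012))*1000)
```

```text
0.084 14.352946146614102
0.089 14.722373868605725
0.096 15.23957267939402
FK front->line mm 14.194554808265172
```

```bash
python3 -m crank '[{"dx":-0.01,"dy":0.05,"dz":0,"rx":0,"ry":0,"rz":0},{"dx":-0.02,"dy":0.11,"dz":0,"rx":0,"ry":0,"rz":0},{"dx":-0.04,"dy":0.17,"dz":0,"rx":0,"ry":0,"rz":0},{"dx":-0.05,"dy":0.23,"dz":0,"rx":0,"ry":0,"rz":0},{"dx":-0.06,"dy":0.29,"dz":0,"rx":0,"ry":0,"rz":0},{"dx":-0.08,"dy":0.35,"dz":0,"rx":0,"ry":0,"rz":0},{"dx":-0.08,"dy":0.36,"dz":0,"rx":0,"ry":0,"rz":0},{"dx":-0.08,"dy":0.36,"dz":0,"rx":0,"ry":0,"rz":0}]'
cat > m.py <<'E'
from h import *
np.set_printoptions(precision=4,suppress=True)
T=pose();w=eyes.camera('wrist');cv2.imwrite('pics/w9.png',w);ys=np.array([-.209,.978,0])
a,b=proj('wrist',[.4818,.1328,.084],T).astype(int);print(T[:3,3],a,b)
for r in range(b-6,b+7,3): print(r,w[r,a-15:a+25].mean(1).astype(int))
for c in range(a-4,a+10,2):print(c,plane(ray('wrist',(c,b),T),.0855)@ys*1000,plane(ray('wrist',(c,b),T),.09)@ys*1000)
print('FK front',(T[:3,3]@ys+.012)*1000,'line est',np.array([.4818,.1328,0])@ys*1000)
E
python3 m.py
```

```text
time: 16.33
eef_pos: [0.4883, 0.1215, 0.1123]
tool_rot: [-0.0, 0.994, 0.105, 0.001]
ft_force: [-0.8, -0.5, 6.0]
gripper_width: 0.0204
grip_force: 24.8
[0.4883 0.1215 0.1123] 295 244
238 [139 140 136 139 142 138 139 141 138 138 138 135  98  20  17  18  18  34
  93 166 183 183 185 190 202 201 202 202 197 197 200 199 195 195 197 197
 197 199 197 197]
241 [155 154 158 156 159 158 153 153 153 159 157 155 105  37  20  27  31  36
  93 159 167 166 168 164 166 168 162 165 163 165 170 199 194 195 196 199
 196 198 196 195]
244 [155 159 159 160 156 160 157 159 160 160 155 123  84  28  21  28  24  36
  93 152 166 166 164 170 168 166 165 162 164 167 170 181 185 196 198 199
 197 203 192 155]
247 [150 134  93  96  95  96  96 103  97  99 101 103  95  53  16  15  12  31
  89 154 162 164 164 165 170 168 172 160 133 131 155 170 158 128 125 116
 100  57  28   7]
250 [131 104  95  98  98  99  95  99 103 103  99 100  92  26  12  18  15  25
  80 152 162 170 168 169 170 156  93  15   8  13  11  10   3  14  14  13
   9  14  14  16]
291 31.52150743330534 31.110487192910334
293 30.46093474631943 30.078009796384308
295 29.400363741988414 29.04553403793844
297 28.339794420308248 28.013059917568903
299 27.27922678127498 26.980587435271776
301 26.218660824884555 25.948116591043124
303 25.158096551132978 24.9156473848791
FK front 28.812574840562213 line est 29.182200000000005
```

```bash
python3 -m crank '[{"dx":0,"dy":0,"dz":0,"rx":0,"ry":0,"rz":0},{"dx":0,"dy":0,"dz":0,"rx":0,"ry":0,"rz":0},{"dx":0,"dy":0,"dz":0,"rx":0,"ry":0,"rz":0},{"dx":0,"dy":0,"dz":0,"rx":0,"ry":0,"rz":0},{"dx":0,"dy":0,"dz":0.4,"rx":0,"ry":0,"rz":0},{"dx":0,"dy":0,"dz":1.2,"rx":0,"ry":0,"rz":0},{"dx":0,"dy":0,"dz":2.2,"rx":0,"ry":0,"rz":0},{"dx":0,"dy":0,"dz":3.2,"rx":0,"ry":0,"rz":0}]' 0.5
python3 -m crank '[{"dx":0,"dy":0,"dz":0.5,"rx":0,"ry":0,"rz":0},{"dx":0,"dy":0,"dz":0.5,"rx":0,"ry":0,"rz":0},{"dx":0,"dy":0,"dz":0.5,"rx":0,"ry":0,"rz":0}]'
python3 m.py | head -6
python3 - <<'E'
from h import *
np.set_printoptions(precision=4,suppress=True)
# finial check: sleeve end in scene (dark hole) and sleeve columns
s=eyes.camera('scene');h=cv2.cvtColor(s,cv2.COLOR_BGR2HSV)
q=proj('scene',[.416,.1287,.135]);print('pred end',q,'pred ball',proj('scene',[.416,.1287,.049]))
x0=int(q[0])
for r in range(int(q[1])-6,int(q[1])+14,2):print(r,h[r,x0-12:x0+13,2],)
T=pose();w=cv2.imread('pics/w9.png');q=proj('wrist',[.416,.1287,.135],T);print('wrist pred end',q)
hv=cv2.cvtColor(w,cv2.COLOR_BGR2HSV)
for r in range(int(q[1])-24,int(q[1])+25,6):print(r,hv[r,int(q[0])-36:int(q[0])+37:2,2])
E
```

```text
time: 17.05
eef_pos: [0.4854, 0.1218, 0.2382]
tool_rot: [-0.001, 0.994, 0.105, -0.003]
ft_force: [1.3, -0.6, -0.0]
gripper_width: 0.0427
grip_force: 0.0
time: 17.3
eef_pos: [0.4876, 0.1219, 0.2596]
tool_rot: [-0.001, 0.994, 0.105, 0.0]
ft_force: [-0.2, -0.3, 0.1]
gripper_width: 0.0428
grip_force: 0.0
[0.4876 0.1219 0.2596] 306 174
168 [149 151 152 152 153 141 117 117 119 116 122 117 122 119  80  24  24  55
 145 215 215 213 210 210 209 211 210 210 206 177 155 167 198 199 211 244
 255 255 255 254]
171 [206 203 202 202 203 192 152 147 146 152 149 148 148 147  97  18  23  64
 137 216 216 219 192  77  20  45  62  35  23  15  16  20  21  31  44  51
pred end [350.6305 173.7283] pred ball [349.1027 202.5495]
167 [132 121 116 114 131 148 159 162 155 135 110  87  66  55  54  51  49  65
 113 161 187 200 204 207 207]
169 [142 145 148 157 164 162 155 137 113  85  67  59  58  59  55  44  57 103
 145 176 188 197 200 199 202]
171 [150 157 165 167 160 139 117  92  68  63  59  51  57  52  51  49  75 113
 144 159 172 177 183 187 188]
173 [164 165 160 145 125 102  88  75  79  77  61  50  38  44  39  57 
[... 1418 characters left out ...]
38  32  37  35  33  33 178 220 161 192 198 210 210 206 207 176 163 159
 151]
268 [105  77  16  17  17  19  16  38 114 135 188 194 203 206  39  39  38  37
  37  34  37  32  32  48 232 184 127 208 152 152 156 166 174 179 172 169
 165]
274 [ 80  11  24  13  17  18  14  31  99  35  33  62 105 102  93 165 234 204
 183 169 199 192 176 110 137 178 183 165 182 159 171 177 180 173 171 166
 158]
280 [ 18  17  17  21  19  19  17  21 229 231 204 222 192 195 168 142 117  70
  35  67 124 172 184 215 230 225 226 147 152 158 164 170 172 170 168 154
 153]
286 [ 14  17  19  20  17  11  17  28 225 214 158  74  71  63  60  98 100 101
 106 101  93  49  29  46 218 228 217 215 218 135 148 173 172 185 189 187
 176]
```

```bash
python3 -c "
from workcell import finish_job
print(finish_job())"
```

```text
the job is handed in; nothing more can be done
None
```

I handed the job in at about 17 s, well inside the 59 s limit; no verdict came back. My last measurements show the ball finial standing in the ring, its sleeve within about 1.5° of vertical, the collar's front face within about 1 mm of the line, and the gripper clear of everything. I did not re-check the flat-ended finial or the bystanders at the end.

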